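# Seat a thumb slug in the trimming jig and hold it for the cut

## Robot

A 7-joint arm with a two-finger parallel gripper is mounted at the origin on a cart in front of the work surface, level with it; the furniture and walls round the work are solid. World frame = base frame: x ahead of the robot, y to its left, z up, the work surface at z = 0. Lengths are in m, angles in degrees, forces in N, time in s.
With the tool pointing down it reaches from about 0.425 to 0.875 m from the base axis. Payload 4.7 kg.
Tool frame: the origin (TCP) lies at the very end of the fingers, on their centre line; the grasp point (between the pads) lies env.hold_point_z behind it (env.hold_point_z is the distance from the TCP to the grasp point, in m); z points along the fingers, y is the line along which they close (so a half turn about z gives the same grasp; the last joint's range is limited). The gripper opens to 87 mm and grips with 3 to 60 N. Pads are 19 mm wide; open, the fingers measure 117 mm over their backs; the gripper's body (75 mm by 190 mm) begins 51 mm behind the grasp point.
Start: joints at [-70.812, 18.392, -4.016, 83.108, 1.295, 78.541, -3.26], TCP at [0.205, 0.617, 0.223] pointing down, gripper open.
Joint ranges: [-163.93, 163.93], [-17.29, 119.83], [-79.2, 71.16], [3.27, 140.29], [-89.18, 269.18], [5.43, 117.66], [-154.24, 154.24]. Speed limits (degrees/s): [147.25, 147.25, 180, 180, 180, 180, 180].

## Interface

Orientations are given as [roll, pitch, yaw] about the fixed x, y, z axes, in that order (R = Rz(yaw) Ry(pitch) Rx(roll)).
In Python, from cell import env gives the robot as it stands.
- The arm moves only by the shell command python3 -m jog 'ROWS' [FORCE]. ROWS is JSON, a list of rows, each an object with "dp": the shift along the tool's x, y, z in cm, a list of three; "twist": the turn about the tool's z in degrees; "fingers": the opening, from 0 (shut) to 1 (fully open). A call has 1 to 8 rows; each row is the pose to reach, as a shift and turn from the pose commanded when the call began, along the tool's axes at that moment; what a row does not reach only later rows make up. A row lasts 1/8 s, in which the tool goes at most 62.5 mm and 10.7 degrees, less where a joint would pass 70% of its speed; a pose out of reach is approached as far as the arm can. A call with a gripper value outside its range is refused whole. The fingers move at their own pace and stop on an object; FORCE is the grip in N (left out, the last holds). Time passes only in rows, so rows that repeat a pose let the fingers close. It gives the time, the measured TCP pose, the force, the opening and the grip force at its end, in the units of the state.
- env.get_obs(): the state, without advancing time (a new reading comes with each control period).
- env.read_camera(name): name is "scene" or "top"; returns a dict with "pixels" (420x560x3 uint8, blue, green, red), "depth" (420x560 float32, m along the optical axis (not along the pixel's ray), 0 where there is no reading), "fx", "fy", "cx", "cy" (pixels), "rvec" (rotation vector, rad) and "tvec" (3), from world to camera coordinates, as OpenCV has them. Camera axes: x right, y down, z forward; pixel columns grow to the right and rows downward; lengths in m; the calibration is good to about 2 mm. A picture is of the moment at which its call begins.
- env.sign_off(): hands the job in; it is judged then, once.
The state is a dict: "time_s": time; "qpos": joint angles; "joint_velocities": joint speeds; "effort": joint torques, N m; "tool_pos": TCP position; "tool_rot": TCP orientation; "force": force on the tool from outside, world axes, zero at the start; "wrist_torque": the same for the moment, N m; "grip_width": finger opening in m; "grasp_force": force on a finger pad.
Only numpy, scipy, OpenCV 4.12 (cv2) and the standard library are available. Lean on these libraries where they do the work, as an engineer would, in place of code of your own. Each camera call takes 0.05 s, during which the arm holds its last target. There are 200 camera calls.

## Task

Take the largest of the three thumb slugs lying on the dowel rack, lay it in the V-shaped steel cradle of the trimming jig between the tailstock and the sprung plunger, and let go of it. Then slide the tailstock forward by its knob so that its nose drives the slug against the plunger until the slug's end sits flush and firm on the stop face of the head, and finish while still holding it pressed there, ready for the saw cut; leave the other slugs and the things on the bench alone.

Things in the scene. Friction and masses are not known exactly. Their poses are not given: they have to be found in the camera images.
- jig: trimming jig fixed to the worktop: aluminium base 315 x 92 x 12 mm (x -150 to 165 mm), two steel guide rods (32 mm either side of the middle, tops 30 mm above the worktop), V cradle along the middle. Origin on the worktop under the cradle's middle line; x along the cradle from the tailstock towards the stop head (to the left as the robot sees it), y across, z up
- cradle (a point): point on the axis of a 35 mm slug lying in the cradle, at jig x = 40 mm, 52.7 mm above the worktop; axes as the jig's. The cradle is a 90 degree V of steel angle: bottom of the V 28 mm above the worktop, top edges 42 mm above it and 28 mm apart (33 mm over its outsides), from jig x = -62 to 119 mm, cut by a 3 mm saw slot at x = 65 mm that the slug bridges
- stop_head: grey stop head across the +x end of the jig, 88 mm wide, top 84 mm above the worktop. Its upright flat face towards the tailstock is the hard stop. Origin at the centre of that face on the slug's axis (jig x = 120 mm, 52.7 mm above the worktop), where a 26 mm bore lets the plunger through
- plunger (a joint): sprung plunger with a brass nose 24 mm in diameter, 15 mm proud of the stop face when free. Value in m: 0 free, 0.015 with its nose level with the stop face (slug on the stop); limit 0.018. The spring pushes back with 2.5 N at 0 and 6.3 N at 0.015, so it throws slug and tailstock back when they are let go
- plunger_tip (a point): centre of the plunger's nose face (moves with the plunger), on the slug's axis
- tailstock: grey saddle 44 mm long, 84 mm wide, top 64 mm above the worktop, straddling the cradle; slides on the rods along the jig's x with about 1 N of friction, no lock, travel 130 mm. Origin at the centre of the front face of its black nose (28 mm in diameter, on the slug's axis), which pushes the slug's end; axes as the jig's. With the slug seated the origin is at jig x = 48 mm
- knob (a point): centre of the tailstock's upright black knob, 24 mm in diameter, 34 mm tall, 89 mm above the worktop (knob from 72 to 106 mm), 34 mm behind the nose face; free above and all round
- slug_rack: wooden dowel rack, fixed, 112 x 194 x 22 mm; origin under its centre. Three places side by side along its y, 72 mm apart, each a pair of 10 mm dowels (22 mm apart, tops 19 mm above the worktop) on which a slug lies along the rack's x; low end boards 22 mm high. A tall tool chest stands close behind it (front at world x = 0.53, from y = -0.2 to the right): keep the gripper clear of it
- slug_center (a point): centre of the largest white thumb slug (plain tube, 35 mm in diameter, 72 mm long, 30 g, stiff), lying on one of the rack's places with its centre 33.6 mm above the worktop; its own z axis runs along the tube
- slug: the same slug, origin at the centre of one of its ends; z axis along the tube towards the other end
- slug_mid: thinner white slug on the rack, 25 mm in diameter, 60 mm long; origin at one end. Leave alone
- slug_short: shortest white slug on the rack, 25 mm in diameter, 49 mm long; origin at one end. Leave alone
- pencil: flat red pencil, 13 x 167 x 8 mm, lying in front of the jig. Leave alone
- block: grey sanding block, 66 x 98 x 25 mm, between rack and jig, farther back. Leave alone
- tin: round polish tin, 71 mm, 56 mm high, behind the jig. Leave alone
- tape: roll of grey tape, 82 mm, 39 mm high, behind. Leave alone
- scraper: scraper with black handle, 48 x 150 x 18 mm, at the left. Leave alone
- caliper: dial caliper, 69 x 234 x 16 mm, right of the rack. Leave alone
- glue: squeeze bottle, 33 mm in diameter, 112 mm high, at the left behind. Leave alone
Things that resemble listed ones, but are neither listed nor needed, are in the scene too. Leave any purple look-alike of the slug alone.

How it is judged:
By the outcome, as a careful person would: the job done as asked, in the order asked, and still so for the second after the job is handed in, while the arm keeps its last pose, push and grip.
It also fails if it takes over 58 s, if anything falls off the work surface, if the arm or the gripper's body presses on something with over 40 N, if the wrist force passes 120 N, or if a joint passes its speed limit or range.

## Working session

There is one attempt and no reset: what is moved stays moved. The work goes in short steps, Python scripts to look and compute and a shell command to move; the robot and the scene stay as the last step left them, time stands still between calls to the robot, and variables do not carry over. Pictures are saved under pics/ and viewed, at most 10 in all, crops included, and the job is handed in when it is done.

```bash
ls; mkdir -p pics; cat > h.py <<'E'
import numpy as np, cv2
from cell import env
def cam(n):
    c=env.read_camera(n); c['R']=cv2.Rodrigues(np.array(c['rvec'],float))[0]; c['t']=np.array(c['tvec'],float).ravel(); return c
def ray(c,u,v,z):
    d=c['R'].T@np.array([(u-c['cx'])/c['fx'],(v-c['cy'])/c['fy'],1.]); o=-c['R'].T@c['t']
    return o+d*(z-o[2])/d[2]
def cloud(c):
    v,u=np.mgrid[:420,:560]; d=c['depth']
    P=np.stack([(u-c['cx'])/c['fx']*d,(v-c['cy'])/c['fy']*d,d],-1)
    return (P-c['t'])@c['R']
E
python3 - <<'E'
from h import *
for n in('top','scene'):
    c=cam(n); cv2.imwrite(f'pics/{n}0.png',cv2.resize(c['pixels'],(784,588)))
    print(n,-c['R'].T@c['t'],c['R'].round(2).tolist(),c['fx'])
o=env.get_obs();print(o['tool_pos'],o['tool_rot'],o['time_s'],env.hold_point_z)
E
```

```text
pics
top [ 0.27773    -0.0980344   1.33702612] [[0.02, -1.0, 0.01], [-0.98, -0.02, -0.19], [0.19, -0.01, -0.98]] 512.8513758848112
scene [ 0.01718252 -0.8061572   0.95432826] [[0.79, -0.61, -0.02], [-0.45, -0.57, -0.69], [0.41, 0.56, -0.72]] 432.4715525521379
[0.20484466 0.61636015 0.22155493] [-1.79901604e+02  4.32668614e-03  1.61620415e+02] 0.1 0.0187
```

View pics/top0.png

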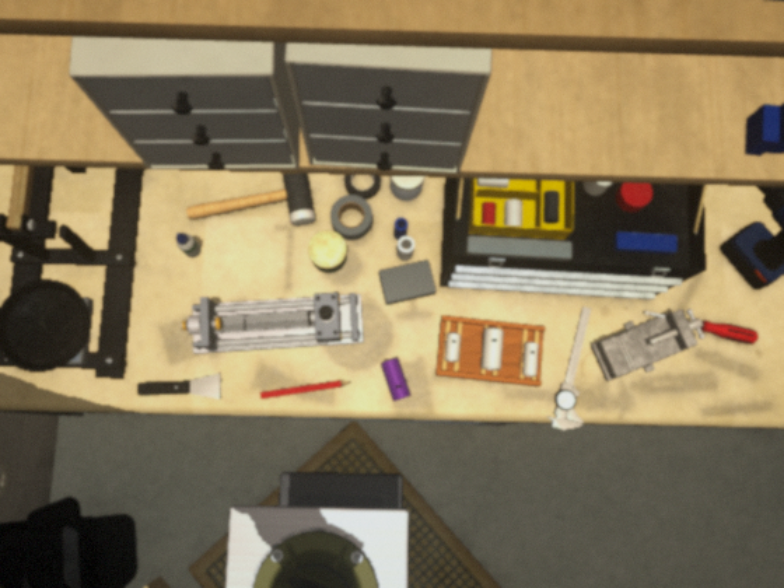

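View pics/scene0.png

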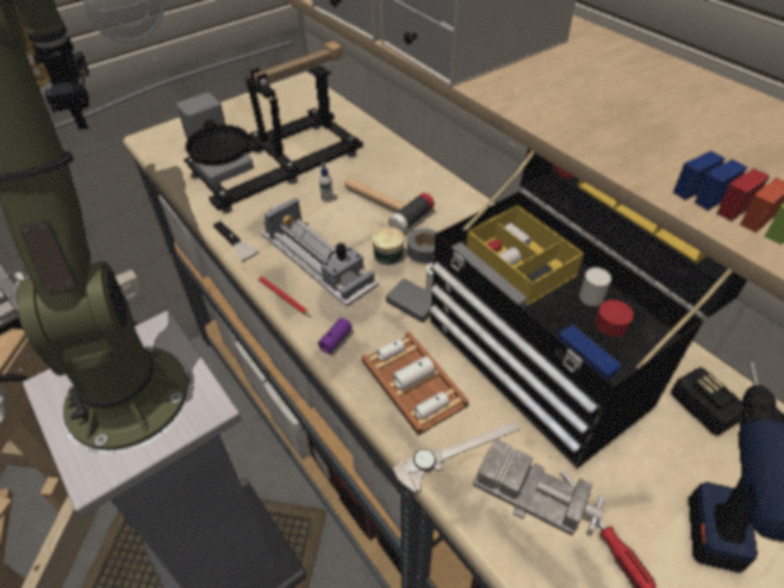

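The top view shows the rack at about (490,350), with the large slug in the middle place (492,348). The jig is at (195–362, 295–352), its knob at (325,312) and the stop head at the left (205,322). In the scene view the purple decoy is separate, at (336,335). Next I'll measure the slug, rack, jig and knob.

```bash
cat > m.py <<'E'
from h import *
c=cam('top'); P=cloud(c); im=c['pixels']; hsv=cv2.cvtColor(im,cv2.COLOR_BGR2HSV)
def rect(m,z,roi,name,k=3,amin=40):
    M=np.zeros((420,560),np.uint8); a,b,d,e=roi; M[b:e,a:d]=(m[b:e,a:d]*255).astype(np.uint8)
    for q in sorted(cv2.findContours(M,cv2.RETR_EXTERNAL,cv2.CHAIN_APPROX_NONE)[0],key=cv2.contourArea)[::-1][:k]:
        if cv2.contourArea(q)<amin: continue
        w=np.array([ray(c,u,v,z)[:2] for u,v in q[:,0]],np.float32)*1000
        (x,y),(s,t),an=cv2.minAreaRect(w); bp=cv2.boxPoints(((x,y),(s,t),an))
        e1=bp[1]-bp[0];e2=bp[2]-bp[1];L=e1 if np.hypot(*e1)>np.hypot(*e2) else e2
        mk=np.zeros_like(M);cv2.drawContours(mk,[q],-1,255,-1);dz=P[...,2][(mk>0)&(c['depth']>0)]
        print(name,'ctr',round(x,1),round(y,1),'size',round(s,1),round(t,1),'long dir',round(np.degrees(np.arctan2(L[1],L[0]))%180,1),'z',np.percentile(dz,[10,50,90]).round(4))
rack=(305,220,400,280)
rect((hsv[...,1]<70)&(hsv[...,2]>130),.034,rack,'slug')
rect((hsv[...,1]>110),.022,rack,'rack',1)
jig=(125,200,270,260)
Z=P[...,2]
rect((Z>.093)&(Z<.12),.106,jig,'knob',2,10)
rect((Z>.074)&(Z<.092),.084,jig,'head',2,20)
rect((Z>.056)&(Z<.070),.064,jig,'tail',2,20)
rect((Z>.007)&(Z<.12),.012,jig,'base',1)
E
python3 m.py
```

```text
slug ctr 440.4 -307.0 size 32.6 76.0 long dir 174.8 z [0.0417 0.0483 0.0522]
slug ctr 421.7 -376.4 size 23.0 59.3 long dir 179.0 z [0.0335 0.0388 0.0423]
slug ctr 441.2 -234.5 size 49.2 20.5 long dir 0.2 z [0.0344 0.0383 0.0422]
rack ctr 437.8 -305.6 size 195.5 114.8 long dir 85.1 z [0.0072 0.0168 0.0434]
knob ctr 487.9 -5.1 size 22.3 19.5 long dir 2.1 z [0.1009 0.1051 0.1086]
head ctr 469.2 206.8 size 88.4 20.7 long dir 5.7 z [0.0781 0.0834 0.0864]
tail ctr 487.6 0.3 size 84.3 55.2 long dir 2.5 z [0.0602 0.0644 0.1025]
tail ctr 465.9 238.1 size 33.6 32.4 long dir 4.1 z [0.0577 0.0653 0.07  ]
base ctr 485.5 101.0 size 107.3 336.4 long dir 95.6 z [0.0103 0.0313 0.068 ]
```

```bash
cat > g.py <<'E'
import sys,json
from h import *
from scipy.spatial.transform import Rotation as Ro
def plan(*W):
    o=env.get_obs(); R=Ro.from_euler('xyz',o['tool_rot'],degrees=True); p=np.array(o['tool_pos']); yaw=o['tool_rot'][2]
    for w in W:
        d=R.inv().apply(np.array(w[:3])-p)*100; tw=-((w[3]-yaw+180)%360-180)
        print('dp',d.round(2),'twist',round(tw,1),'rows>=',round(max(np.linalg.norm(d)/6.25,abs(tw)/10.7),1))
if __name__=='__main__': plan(*json.loads(sys.argv[1]))
E
python3 g.py '[[0.40,0.25,0.26,75],[0.44,0,0.22,20],[0.44,-0.307,0.20,-5]]'
```

```text
dp [-30.07 -28.63  -3.79] twist 86.6 rows>= 8.1
dp [-41.75 -51.08   0.25] twist 141.6 rows>= 13.2
dp [-51.43 -80.21   2.29] twist 166.6 rows>= 15.6
```

```bash
python3 -m jog '[{"dp":[-3.8,-3.6,-1],"twist":10.7},{"dp":[-7.5,-7.2,-2],"twist":21.4},{"dp":[-11.3,-10.8,-3],"twist":32},{"dp":[-15,-14.3,-3.8],"twist":42.5},{"dp":[-18.8,-17.9,-3.8],"twist":53},{"dp":[-22.6,-21.5,-3.8],"twist":64},{"dp":[-26.3,-25,-3.8],"twist":74},{"dp":[-30,-28.6,-3.8],"twist":85}]' 
python3 g.py '[[0.44,0,0.22,20],[0.44,-0.307,0.17,-5]]'
```

```text
dp [-41.75 -51.08   0.25] twist 141.6 rows>= 13.2
dp [-51.43 -80.21   5.29] twist 166.6 rows>= 15.6validation failed for argument at $[0]...
```

```bash
python3 -m jog '[{"dp":[-3.8,-3.6,-1],"twist":10.7,"fingers":1},{"dp":[-7.5,-7.2,-2],"twist":21.4,"fingers":1},{"dp":[-11.3,-10.8,-3],"twist":32,"fingers":1},{"dp":[-15,-14.3,-3.8],"twist":42.5,"fingers":1},{"dp":[-18.8,-17.9,-3.8],"twist":53,"fingers":1},{"dp":[-22.6,-21.5,-3.8],"twist":64,"fingers":1},{"dp":[-26.3,-25,-3.8],"twist":74,"fingers":1},{"dp":[-30,-28.6,-3.8],"twist":85,"fingers":1}]' 
python3 g.py '[[0.44,0,0.22,20],[0.44,-0.307,0.17,-5]]'
```

```text
time_s: 1.15
tool_pos: [0.4, 0.2492, 0.2605]
tool_rot: [180.0, -0.0, 76.5]
force: [2.0, 0.7, 0.4]
grip_width: 0.0872
grasp_force: 0.0
dp [-23.3    9.7    4.04] twist 56.5 rows>= 5.3
dp [-53.16  16.84   9.03] twist 81.5 rows>= 9.0
```

```bash
python3 -m jog '[{"dp":[-5.8,2.4,1],"twist":10.5,"fingers":0.63},{"dp":[-11.6,4.8,2],"twist":21,"fingers":0.63},{"dp":[-17.5,7.2,3],"twist":31.5,"fingers":0.63},{"dp":[-23.3,9.7,4],"twist":42,"fingers":0.63},{"dp":[-29.3,11.1,5],"twist":52,"fingers":0.63},{"dp":[-35.2,12.5,6],"twist":62,"fingers":0.63},{"dp":[-41.2,14,7],"twist":72,"fingers":0.63},{"dp":[-47.2,15.4,8],"twist":81.5,"fingers":0.63}]' 
python3 g.py '[[0.44,-0.307,0.12,-5],[0.44,-0.307,0.0195,-5]]'; python3 - <<'E'
from h import *
c=cam('scene'); cv2.imwrite('pics/s1.png',cv2.resize(c['pixels'][180:330,180:380],(800,600)))
E
```

```text
time_s: 2.15
tool_pos: [0.4421, -0.2412, 0.1811]
tool_rot: [-180.0, -0.1, -4.9]
force: [2.1, -0.5, -0.2]
grip_width: 0.055
grasp_force: 0.0
dp [0.35 6.58 6.11] twist 0.1 rows>= 1.4
dp [ 0.33  6.59 16.16] twist 0.1 rows>= 2.8
```

View pics/s1.png

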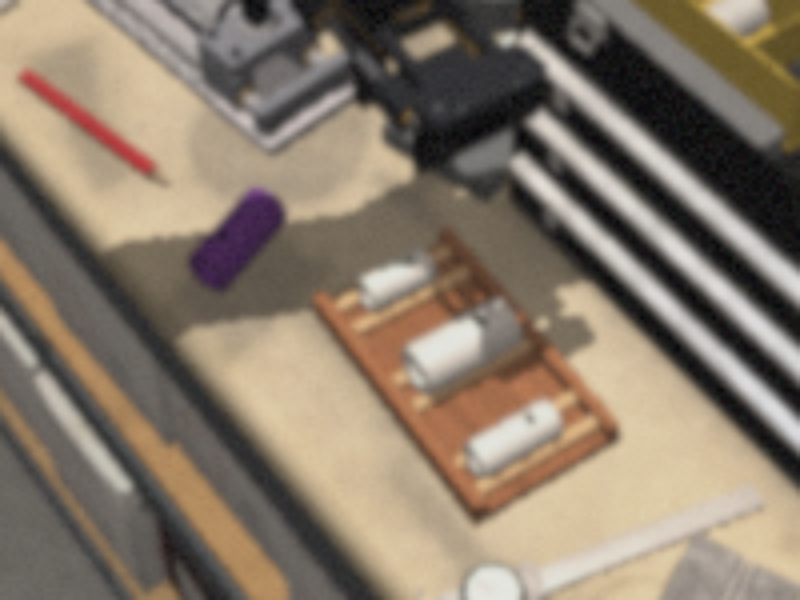

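The gripper is beside the rack with its long side across it, and the chest is clear. The big slug lies in the middle place, at (465,340) in this crop. Next I'll descend.

```bash
python3 -m jog '[{"dp":[0.2,3.3,3],"twist":0,"fingers":0.63},{"dp":[0.3,6.6,6],"twist":0,"fingers":0.63},{"dp":[0.3,6.6,9],"twist":0,"fingers":0.63},{"dp":[0.3,6.6,12],"twist":0,"fingers":0.63},{"dp":[0.3,6.6,14.5],"twist":0,"fingers":0.63},{"dp":[0.3,6.6,16.1],"twist":0,"fingers":0.63},{"dp":[0.3,6.6,16.1],"twist":0,"fingers":0.63}]'
python3 -m jog '[{"dp":[0,0,0],"twist":0,"fingers":0.3},{"dp":[0,0,0],"twist":0,"fingers":0.3},{"dp":[0,0,0],"twist":0,"fingers":0.3},{"dp":[0,0,0],"twist":0,"fingers":0.3}]' 15
```

```text
time_s: 3.08
tool_pos: [0.4393, -0.3049, 0.0194]
tool_rot: [-180.0, 0.1, -4.6]
force: [-1.4, -0.6, 0.1]
grip_width: 0.0551
grasp_force: 0.0
time_s: 3.58
tool_pos: [0.4407, -0.3068, 0.0213]
tool_rot: [179.9, -0.1, -4.6]
force: [-0.2, -2.2, 4.3]
grip_width: 0.0343
grasp_force: 15.0
```

```bash
python3 -m jog '[{"dp":[0,0,-3],"twist":0,"fingers":0.3},{"dp":[0,0,-7],"twist":0,"fingers":0.3},{"dp":[0,0,-11],"twist":0,"fingers":0.3},{"dp":[0,0,-14],"twist":0,"fingers":0.3},{"dp":[0,0,-14],"twist":0,"fingers":0.3}]'
python3 g.py '[[0.460,-0.1,0.16,45],[0.477,0.117,0.16,95.2]]'
```

```text
time_s: 4.2
tool_pos: [0.4414, -0.3057, 0.1623]
tool_rot: [-180.0, -0.2, -4.6]
force: [0.1, -0.1, -0.7]
grip_width: 0.0345
grasp_force: 15.0
dp [  0.21 -20.65   0.24] twist -49.6 rows>= 4.6
dp [  0.17 -42.42   0.24] twist -99.8 rows>= 9.3
```

```bash
python3 -m jog '[{"dp":[0,-5,0.2],"twist":-10,"fingers":0.3},{"dp":[0,-10,0.2],"twist":-20,"fingers":0.3},{"dp":[0,-15.5,0.2],"twist":-30,"fingers":0.3},{"dp":[0.2,-20.6,0.2],"twist":-40,"fingers":0.3},{"dp":[0.2,-26,0.2],"twist":-50,"fingers":0.3},{"dp":[0.2,-31.5,0.2],"twist":-60,"fingers":0.3},{"dp":[0.2,-37,0.2],"twist":-70,"fingers":0.3},{"dp":[0.2,-42.4,0.2],"twist":-80,"fingers":0.3}]'
python3 -m jog '[{"dp":[0,0,0],"twist":-10,"fingers":0.3},{"dp":[0,0,0],"twist":-19.8,"fingers":0.3},{"dp":[0,0,0],"twist":-19.8,"fingers":0.3}]'
python3 g.py '[[0.477,0.117,0.08,95.2],[0.477,0.117,0.042,95.2]]'
python3 - <<'E'
from h import *
c=cam('top'); cv2.imwrite('pics/t2.png',cv2.resize(c['pixels'][180:270,115:275],(800,450)))
c=cam('scene'); cv2.imwrite('pics/s2.png',cv2.resize(c['pixels'][110:230,160:320],(800,600)))
E
```

```text
time_s: 5.2
tool_pos: [0.4748, 0.1188, 0.1568]
tool_rot: [-179.9, 0.0, 75.7]
force: [0.5, -0.7, -0.0]
grip_width: 0.0348
grasp_force: 15.0
time_s: 5.58
tool_pos: [0.475, 0.1171, 0.1568]
tool_rot: [-179.8, 0.0, 95.1]
force: [0.2, -0.3, -0.9]
grip_width: 0.0344
grasp_force: 15.0
dp [-0.02  0.22  7.68] twist -0.1 rows>= 1.2
dp [-0.02  0.23 11.48] twist -0.1 rows>= 1.8
```

View pics/s2.png

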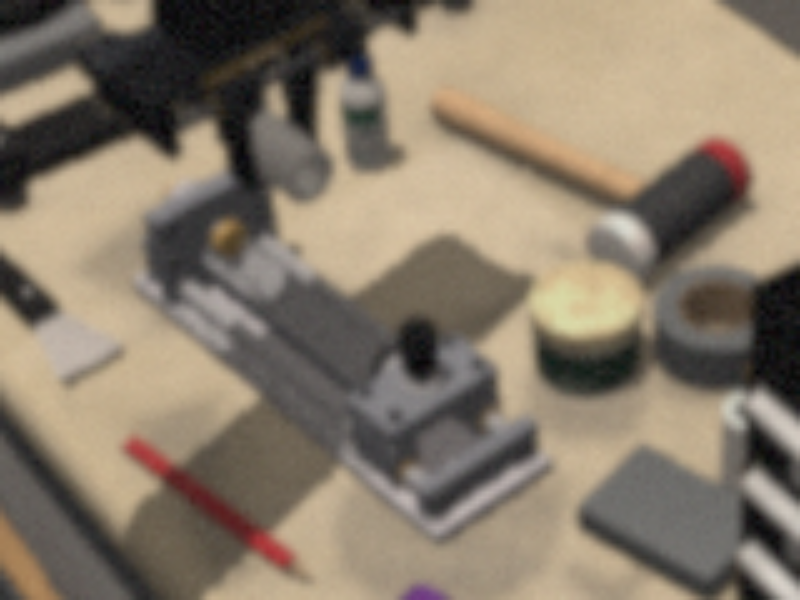

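The slug is held level and lined up with the cradle, between the brass plunger (228,238) and the tailstock knob (418,345). Next I'll lower it.

```bash
python3 -m jog '[{"dp":[0,0.2,3],"twist":0,"fingers":0.3},{"dp":[0,0.2,6],"twist":0,"fingers":0.3},{"dp":[0,0.2,8],"twist":0,"fingers":0.3},{"dp":[0,0.2,9.5],"twist":0,"fingers":0.3},{"dp":[0,0.2,9.5],"twist":0,"fingers":0.3}]'
python3 - <<'E'
from h import *
c=cam('scene'); cv2.imwrite('pics/s3.png',cv2.resize(c['pixels'][120:220,170:290],(720,600)))
P=cloud(c);Z=P[...,2]; s=np.zeros(Z.shape,bool); s[140:200,220:270]=1
m=s&(Z>.1)&(Z<.108); q=P[m]; print('knob top',m.sum(),q.mean(0).round(4),q.min(0).round(4),q.max(0).round(4))
E
```

```text
time_s: 6.3
tool_pos: [0.4773, 0.1168, 0.0623]
tool_rot: [-179.9, 0.0, 95.1]
force: [0.5, -0.2, 0.2]
grip_width: 0.0342
grasp_force: 15.0
knob top 48 [0.4923 0.0248 0.1041] [ 0.4783 -0.0161  0.1   ] [0.5101 0.1214 0.1077]
```

View pics/s3.png

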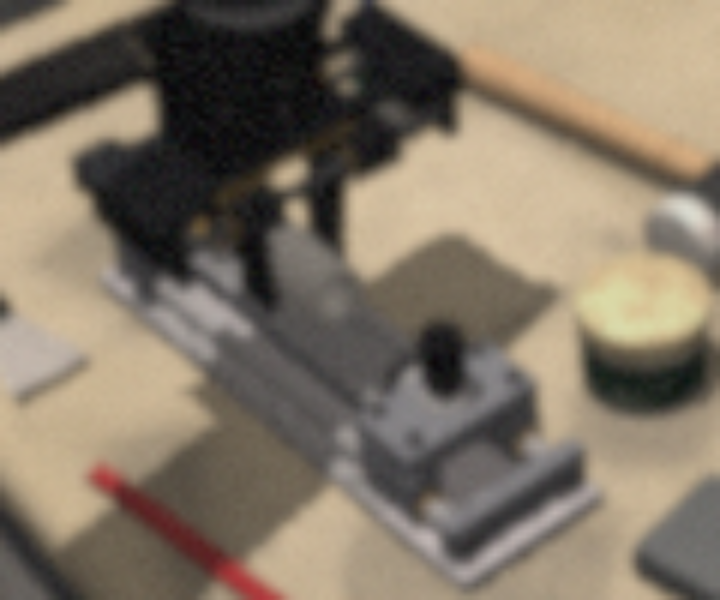

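The slug hangs just over the V, in line with the cradle, at about (330,290) in the crop. I'll lower it further and watch the force.

```bash
python3 -m jog '[{"dp":[0,0,1],"twist":0,"fingers":0.3},{"dp":[0,0,1.6],"twist":0,"fingers":0.3},{"dp":[0,0,2.0],"twist":0,"fingers":0.3},{"dp":[0,0,2.0],"twist":0,"fingers":0.3}]'
python3 -m jog '[{"dp":[0,0,0.2],"twist":0,"fingers":0.3},{"dp":[0,0,0.2],"twist":0,"fingers":0.3}]'
```

```text
time_s: 6.85
tool_pos: [0.4779, 0.1171, 0.043]
tool_rot: [-180.0, 0.0, 95.2]
force: [0.5, 0.3, 0.6]
grip_width: 0.0347
grasp_force: 15.0
time_s: 7.1
tool_pos: [0.4782, 0.1172, 0.0413]
tool_rot: [180.0, -0.0, 95.2]
force: [-0.1, 0.3, 0.1]
grip_width: 0.0343
grasp_force: 15.0
```

```bash
python3 -m jog '[{"dp":[0,0,0.1],"twist":0,"fingers":0.3},{"dp":[0,0,0.1],"twist":0,"fingers":0.42},{"dp":[0,0,0.1],"twist":0,"fingers":0.5},{"dp":[0,0,0.1],"twist":0,"fingers":0.6},{"dp":[0,0,0.1],"twist":0,"fingers":0.65},{"dp":[0,0,0.1],"twist":0,"fingers":0.65}]'
python3 -m jog '[{"dp":[0,0,-3],"twist":0,"fingers":0.65},{"dp":[0,0,-7],"twist":0,"fingers":0.65},{"dp":[0,0,-11],"twist":0,"fingers":0.65},{"dp":[0,0,-11],"twist":0,"fingers":0.65}]'
python3 g.py '[[0.487,-0.005,0.15,95.2],[0.487,-0.005,0.075,95.2]]'
python3 - <<'E'
from h import *
c=cam('scene'); cv2.imwrite('pics/s4.png',cv2.resize(c['pixels'][120:220,170:290],(720,600)))
E
```

```text
time_s: 7.85
tool_pos: [0.4782, 0.1172, 0.0403]
tool_rot: [180.0, -0.0, 95.2]
force: [0.0, 0.3, 0.2]
grip_width: 0.0557
grasp_force: 0.0
time_s: 8.35
tool_pos: [0.4805, 0.1179, 0.1536]
tool_rot: [179.6, -0.2, 95.2]
force: [0.1, 0.4, -0.1]
grip_width: 0.0564
grasp_force: 0.0
dp [-12.3   -0.47   0.32] twist -0.0 rows>= 2.0
dp [-12.32  -0.51   7.82] twist -0.0 rows>= 2.3
```

View pics/s4.png

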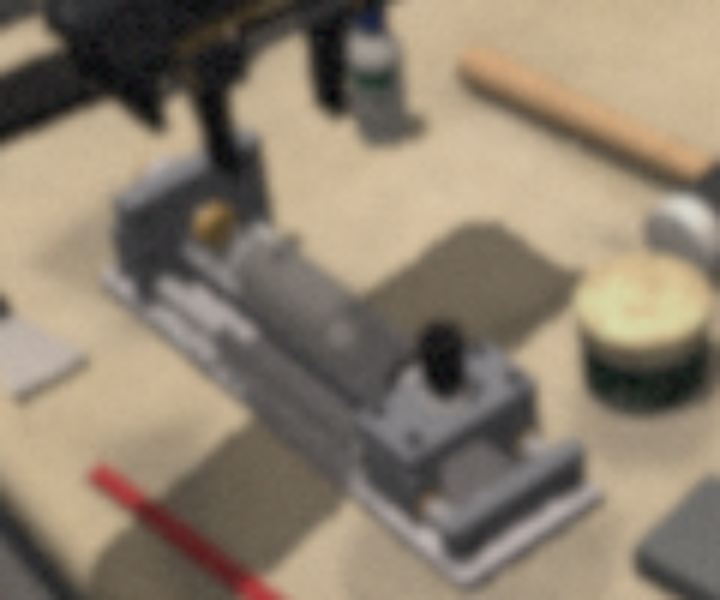

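The slug lies straight in the V, released, with its ends clear of the plunger (213,222) and the tailstock. Next I'll go to the knob (442,358).

```bash
python3 -m jog '[{"dp":[-6,-0.2,0],"twist":0,"fingers":0.65},{"dp":[-12.3,-0.5,0],"twist":0,"fingers":0.65},{"dp":[-12.3,-0.5,0],"twist":0,"fingers":0.65},{"dp":[-12.3,-0.5,3],"twist":0,"fingers":0.65},{"dp":[-12.3,-0.5,6],"twist":0,"fingers":0.65},{"dp":[-12.3,-0.5,7.9],"twist":0,"fingers":0.65},{"dp":[-12.3,-0.5,7.9],"twist":0,"fingers":0.65}]'
python3 -m jog '[{"dp":[0,0,0],"twist":0,"fingers":0.15},{"dp":[0,0,0],"twist":0,"fingers":0.15},{"dp":[0,0,0],"twist":0,"fingers":0.15},{"dp":[0,0,0],"twist":0,"fingers":0.15},{"dp":[0,0,0],"twist":0,"fingers":0.15}]' 40
```

```text
time_s: 9.28
tool_pos: [0.482, -0.0052, 0.069]
tool_rot: [-179.7, 0.0, 95.2]
force: [0.3, -0.2, -0.7]
grip_width: 0.0566
grasp_force: 0.0
time_s: 9.9
tool_pos: [0.4895, -0.0052, 0.0725]
tool_rot: [179.3, 0.0, 95.2]
force: [12.9, 0.9, -10.2]
grip_width: 0.0227
grasp_force: 40.1
```

```bash
python3 -m jog '[{"dp":[0,0.3,0.1],"twist":0,"fingers":0.15},{"dp":[1.2,0.3,0.1],"twist":0,"fingers":0.15},{"dp":[2.4,0.3,0.1],"twist":0,"fingers":0.15},{"dp":[3.6,0.3,0.1],"twist":0,"fingers":0.15},{"dp":[4.6,0.3,0.1],"twist":0,"fingers":0.15},{"dp":[5.6,0.3,0.1],"twist":0,"fingers":0.15},{"dp":[6.4,0.3,0.1],"twist":0,"fingers":0.15},{"dp":[7,0.3,0.1],"twist":0,"fingers":0.15}]'
```

```text
time_s: 10.9
tool_pos: [0.4833, 0.0644, 0.0724]
tool_rot: [179.7, -0.0, 95.2]
force: [0.7, -0.8, 6.6]
grip_width: 0.0229
grasp_force: 40.0
```

```bash
python3 -m jog '[{"dp":[0.5,0,0],"twist":0,"fingers":0.15},{"dp":[1,0,0],"twist":0,"fingers":0.15},{"dp":[1.4,0,0],"twist":0,"fingers":0.15},{"dp":[1.7,0,0],"twist":0,"fingers":0.15},{"dp":[1.7,0,0],"twist":0,"fingers":0.15}]'
python3 -m jog '[{"dp":[0.3,0,0],"twist":0,"fingers":0.15},{"dp":[0.3,0,0],"twist":0,"fingers":0.15}]'
python3 -m jog '[{"dp":[0.3,0,0],"twist":0,"fingers":0.15},{"dp":[0.3,0,0],"twist":0,"fingers":0.15}]'
```

```text
time_s: 11.52
tool_pos: [0.4818, 0.081, 0.0724]
tool_rot: [179.7, -0.0, 95.2]
force: [0.7, -1.5, 6.8]
grip_width: 0.023
grasp_force: 40.0
time_s: 11.78
tool_pos: [0.4816, 0.0832, 0.0723]
tool_rot: [179.7, 0.0, 95.1]
force: [0.5, -3.1, 7.5]
grip_width: 0.023
grasp_force: 40.0
time_s: 12.02
tool_pos: [0.4813, 0.0859, 0.0723]
tool_rot: [179.7, 0.1, 95.1]
force: [0.5, -4.0, 10.1]
grip_width: 0.0226
grasp_force: 40.0
```

```bash
python3 -m jog '[{"dp":[0.3,0,-0.1],"twist":0,"fingers":0.15},{"dp":[0.6,0,-0.1],"twist":0,"fingers":0.15},{"dp":[0.6,0,-0.1],"twist":0,"fingers":0.15}]' 55
python3 -m jog '[{"dp":[0.3,0,0],"twist":0,"fingers":0.15},{"dp":[0.3,0,0],"twist":0,"fingers":0.15}]'
python3 -m jog '[{"dp":[0.3,0,0],"twist":0,"fingers":0.15},{"dp":[0.3,0,0],"twist":0,"fingers":0.15}]'
```

```text
time_s: 12.4
tool_pos: [0.4808, 0.0911, 0.0724]
tool_rot: [179.7, 0.1, 95.1]
force: [4.5, -4.5, -0.2]
grip_width: 0.0226
grasp_force: 55.0
time_s: 12.65
tool_pos: [0.4806, 0.0937, 0.0724]
tool_rot: [179.7, 0.2, 95.1]
force: [4.7, -5.1, 2.1]
grip_width: 0.0228
grasp_force: 55.0
time_s: 12.9
tool_pos: [0.4805, 0.0953, 0.0724]
tool_rot: [179.7, 0.2, 95.1]
force: [3.9, -8.1, 1.2]
grip_width: 0.0229
grasp_force: 55.0
```

```bash
python3 -m jog '[{"dp":[0.2,0,0],"twist":0,"fingers":0.15},{"dp":[0.2,0,0],"twist":0,"fingers":0.15}]'
python3 -m jog '[{"dp":[0.2,0,0],"twist":0,"fingers":0.15},{"dp":[0.2,0,0],"twist":0,"fingers":0.15},{"dp":[0.2,0,0],"twist":0,"fingers":0.15}]'
```

```text
time_s: 13.15
tool_pos: [0.4805, 0.0954, 0.0724]
tool_rot: [179.8, 0.4, 95.0]
force: [5.3, -11.7, 3.3]
grip_width: 0.0229
grasp_force: 55.0
time_s: 13.52
tool_pos: [0.4804, 0.0953, 0.0724]
tool_rot: [179.8, 0.5, 94.9]
force: [4.6, -16.2, 3.3]
grip_width: 0.0226
grasp_force: 55.0
```

```bash
python3 - <<'E'
from h import *
c=cam('scene'); cv2.imwrite('pics/s5.png',cv2.resize(c['pixels'][120:220,160:280],(720,600),interpolation=cv2.INTER_CUBIC))
E
```

```text
(no output)
```

View pics/s5.png

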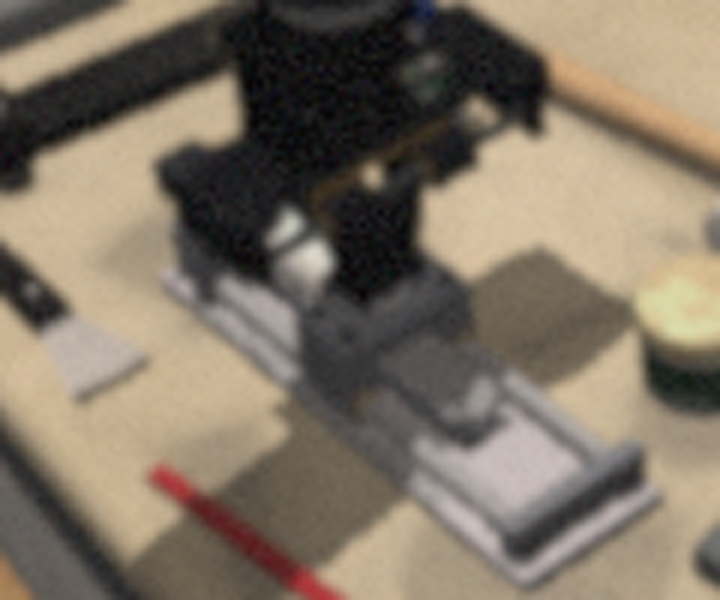

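The saddle is up at (380,300) and the slug, at (295,255), lies in line between the nose and the head. Motion stopped hard at y = 0.0954 while the push rose to 16 N, so the slug is on the stop face and held there. Handing in.

```bash
python3 -c "
from cell import env
o=env.get_obs();print(o['tool_pos'],o['force'],o['grasp_force']);print(env.sign_off())"
```

```text
[0.48043535 0.09535434 0.07238692] [  4.43523146 -16.06952515   4.70517296] 54.99776367098093
the job is handed in; nothing more can be done
None
```

I laid the largest slug in the cradle and let go of it, then drove it to a hard stop, taken to be the head's stop face, with the tailstock knob and handed in still holding about 16 N of push; the gripper hid the contact from the camera, so the seating is judged from the force and travel.

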